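# Eject the brownie from its mould and serve it on the card

### The arm

A 6-joint arm with a two-finger parallel gripper is mounted at the origin on a cart in front of the work surface, level with it; the furniture and walls round the work are solid. World frame = base frame: x ahead of the robot, y to its left, z up, the work surface at z = 0. Lengths are in m, angles in degrees, forces in N, time in s.
With the tool pointing down it reaches from about 0.325 to 0.875 m from the base axis. Payload 4.4 kg.
Tool frame: the origin (TCP) lies on the mounting face of the last link; the fingertips stand 173 mm ahead of it and the grasp point (between the pads) lies 155 mm ahead of it (manip.grip_point_offset is the distance from the TCP to the grasp point, in m); y points along the fingers, x is the direction in which the jaws open and shut, and the axes are right-handed (so a half turn about y gives the same grasp; the last joint's range is limited). The gripper opens to 85 mm and grips with 20 to 120 N. Pads are 22 mm wide; open, the fingers measure 114 mm over their backs; the gripper's body (76 mm by 85 mm) begins 54 mm behind the grasp point. The pads swing forward as they close: fully open they stand 13 mm farther back than shut.
Start: joints at [56.694, 11.837, 88.321, -0, 79.842, -8.623], TCP at [0.24, 0.522, 0.405] pointing down, gripper open.
Joint ranges: [-156.59, 156.59], [-49.26, 127.26], [12.9, 141.05], [-63.56, 243.56], [4.71, 150.69], [-161.64, 161.64]. Speed limits (degrees/s): [159.86, 159.86, 180, 180, 180, 180].

### API

Orientations are given as a 3x3 rotation matrix whose columns are the frame's x, y, z axes.
In Python, from workcell import status, eyes, manip gives the robot as it stands. The module is installed in compiled form; this text tells all that it offers.
- The arm moves only by the tool send_rows, never from a script. Its argument "moves" is a list of rows, each an object of numbers: "x", "y", "z": the shift along the tool's x, y, z in mm; "wx", "wy", "wz": the turn, a rotation vector about the tool's x, y, z in rad; "fingers": the closure, from 0 (fully open) to 1 (shut). In form: [{"x": .., "y": .., "z": .., "wx": .., "wy": .., "wz": .., "fingers": ..}, ...]. A call has exactly 8 rows; each row is the pose to reach, as a shift and turn from the pose commanded when the call began, along the tool's axes at that moment; what a row does not reach only later rows make up. A row lasts 1/8 s, in which the tool goes at most 62.5 mm and 10.7 degrees, less where a joint would pass 70% of its speed; a pose out of reach is approached as far as the arm can. A call with a gripper value outside its range is refused whole. The fingers move at their own pace and stop on an object; "grip_force" is the grip in N (left out, the last holds). Time passes only in rows, so rows that repeat a pose let the fingers close, or fill a call up. It gives the time, the measured TCP pose, the force and the opening at its end, in the units of the state.
- status.get_state(): the state, without advancing time (a new reading comes with each control period).
- eyes.camera(name): name is "scene" or "top" or "wrist"; returns (picture, depth): 384x512x3 uint8, blue, green, red; 384x512 float32, m along the optical axis (not along the pixel's ray), 0 where there is no reading.
- eyes.get_calibration(name): a dict with "fov_y" (degrees; the focal length in pixels is half the picture's height over the tangent of half this angle, whatever the lens; pixels are square), "cx", "cy" (the principal point, pixels), "rvec" (rotation vector, rad) and "tvec" (3), from world to camera coordinates, as OpenCV has them; the wrist camera has in their place "T_tool_cam" (4x4, takes a point from camera to tool coordinates, whose origin is the TCP and whose axes are the tool frame's). Camera axes: x right, y down, z forward; pixel columns grow to the right and rows downward; lengths in m; the calibration is good to about 2 mm. A picture is of the moment at which its call begins: read the wrist's pose just before it. get_calibration takes no time and is no camera call.
- manip.close_job(): hands the job in, once; it reports no verdict.
The state is a dict: "time_s": time; "joints": joint angles; "dq": joint speeds; "joint_efforts": joint torques, N m; "eef_pos": TCP position; "ee_rot": TCP orientation; "force": force on the tool from outside, world axes, zero at the start; "wrist_torque": the same for the moment, N m; "opening": finger opening in m.
Only numpy, scipy, OpenCV 4.12 (cv2) and the standard library are available. Lean on these libraries where they do the work, as an engineer would, in place of code of your own. Each camera call takes 0.05 s, during which the arm holds its last target.

### The job

Press the lever of the demoulding stand all the way down so that the ejector lifts the brownie up out of its mould, then grip the raised brownie and set it down gently on the middle of the empty white card on the wooden board, upright and with its long sides along the card's long sides. Do not drop it, and leave the other brownie, the ramekin, the tape roll and the scraper where they are.

Things in the scene. Friction and masses are not known exactly. Their poses are not given: they have to be found in the camera images.
- stand: Demoulding stand, fixed: aluminium mould block 110 (x) x 96 (y) mm, flat top at z = 86 mm, on four legs and a steel base plate. Origin: on the worktop (z = 0) under the centre of the block's well; z up; -x points to the side where the lever sticks out. An ejector plate in a hole of the well's floor rises with the lever.
- lever (a joint): Lever angle, rad: 0 = up (ejector flush with the well's floor), 0.50 = fully down at its stop (ejector raised 31 mm). About 4 to 6 N on its pad turns it; no spring, it stays where it is left, also under the brownie. Pivot axis along the stand's y, 62 mm from the stand's origin towards -x, at z = 30 mm.
- lever_pad (a point): Middle of the top face of the lever's black press pad (48 mm along the lever, 60 across, 8 thick). Lever up: 153 mm from the stand's origin along its -x, z = 80 mm, pad sloping up outwards by 0.25 rad. Lever down: 165 mm from the origin, z = 33 mm, sloping down outwards. So it goes 47 mm down and 12 mm outwards.
- well (a point): Centre of the well's mouth, in the block's flat top (z = 86 mm). The well is 82 mm (stand's x) by 64 mm (y), 36 mm deep. The brownie lies in it, long side along the stand's x, its top about level with the block's top, with a gap of about 3 mm all round: too narrow for fingers.
- brownie_center (a point): Centre, half-way up, of the dark brownie in the mould (uneven block 76 x 59 x 36 mm high, 0.08 kg). y axis along the 76 mm side, x along the 59 mm side, z up. In the mould the centre is at z = 68 mm, with the lever fully down at 99 mm: then its upper 30 mm stand free above the block, to be gripped across the 59 mm width.
- card: Empty white cake card, 110 mm (x) by 90 mm (y), 2 mm thick, fixed flat on one half of the wooden board. Origin: centre of its underside, at z = 16 mm; its top is at z = 18 mm. The long side is along its x axis.
- board: Wooden serving board, 130 mm (x) by 220 mm (y), top at z = 16 mm, fixed to the worktop. Origin: at z = 0 under its centre. One half (along y) bears the card, the other half the second brownie, the centres about 110 mm apart; which half is which varies.
- twin_center (a point): Centre, half-way up, of the second brownie (76 x 58 x 36 mm) that already stands on the other half of the board. To be left alone. Axes as the first brownie's.
- tape_center (a point): Centre of a brown roll of tape lying flat, 76 mm across, 18 mm high, loose on the worktop: to be left alone.
- ramekin_center (a point): Centre, half-way up, of an empty round white ramekin, 82 mm across, 48 mm high, loose on the worktop: to be left alone.
- scraper: Bench scraper lying flat, steel blade with a wooden grip along one edge, 93 (x) x 130 (y) x 22 mm, loose; origin at the centre of its underside: to be left alone.
Things that resemble listed ones, but are neither listed nor needed, are in the scene too. What is shaped like the part that bears brownie_center but red is not meant.

How it is judged:
By the outcome, as a careful person would: the job done as asked, in the order asked, and still so for the second after the job is handed in, with the robot touching nothing.
It also fails if it takes over 54 s, if anything falls off the work surface, if the arm or the gripper's body presses on something with over 40 N, if the wrist force passes 120 N, or if a joint passes its speed limit or range.

## Working session

There is one attempt and no reset: what is moved stays moved. The work goes in short steps, Python scripts to look and compute and a tool call to move; the robot and the scene stay as the last step left them, time stands still between calls to the robot, and variables do not carry over. Pictures are saved under pics/ and viewed, and the job is handed in when it is done.

Besides the shell and the picture viewer there is one more tool, called after "Request:" by a JSON object that holds its "fn" and its "kwargs", one argument or row to a line. send_rows: Moves the arm, as the interface text tells. Its arguments: {"type":"object","properties":{"moves":{"type":"array","items":{"type":"object","properties":{"x":{"type":"number"},"y":{"type":"number"},"z":{"type":"number"},"wx":{"type":"number"},"wy":{"type":"number"},"wz":{"type":"number"},"fingers":{"type":"number"}}}},"grip_force":{"type":"number"}},"required":["moves"]}

```bash
mkdir -p pics; cat > h.py <<'E'
import numpy as np,cv2
from workcell import status,eyes,manip
def grab(n,tag):
    s=status.get_state(); p,d=eyes.camera(n); cv2.imwrite(f'pics/{tag}.png',p); np.savez(f'pics/{tag}.npz',d=d,p=p,pos=s['eef_pos'],rot=s['ee_rot']); return s,p,d
def ray2w(n,tag,u,v,z=None,dep=None):
    """pixel->world; at plane z or with depth"""
    c=eyes.get_calibration(n); f=192/np.tan(np.radians(c['fov_y'])/2)
    q=np.array([(u-c['cx'])/f,(v-c['cy'])/f,1.])
    D=np.load(f'pics/{tag}.npz')
    if n=='wrist':
        T=np.array(c['T_tool_cam']);R=D['rot']@T[:3,:3];o=D['rot']@T[:3,3]+D['pos']
    else:
        Rw=cv2.Rodrigues(np.array(c['rvec'],float))[0];R=Rw.T;o=-R@np.array(c['tvec']).ravel()
    r=R@q
    if z is None:
        k=D['d'][int(round(v)),int(round(u))] if dep is None else dep
    else: k=(z-o[2])/r[2]
    return o+k*r
E
python3 - <<'E'
from h import *
for n in('scene','top','wrist'):
    s,p,d=grab(n,n+'0'); c=eyes.get_calibration(n); print(n,c)
    cv2.imwrite(f'pics/{n}0b.png',cv2.resize(p,(800,600),interpolation=cv2.INTER_CUBIC))
print(s)
E
```

```text
scene {'fov_y': 49.8529283472285, 'cx': 248.78517080703006, 'cy': 191.23936832443354, 'rvec': array([ 1.7998682 , -0.96586282,  0.63072197]), 'tvec': array([-0.2496801 ,  0.25310508,  0.96418381])}
top {'fov_y': 47.40973774611294, 'cx': 257.67744421825245, 'cy': 192.54424689831973, 'rvec': array([ 2.20218231, -2.16487736,  0.04598179]), 'tvec': array([0.0402566 , 0.47822068, 1.6359054 ])}
wrist {'fov_y': 65.44868303360357, 'cx': 254.9083171308209, 'cy': 198.39496695510897, 'T_tool_cam': array([[ 9.99999931e-01, -1.54619434e-04, -3.38329999e-04,
        -4.12074924e-05],
       [ 2.76796874e-04, -2.98325811e-01,  9.54464056e-01,
         3.03842122e-02],
       [-2.48511263e-04, -9.54464083e-01, -2.98325748e-01,
         7.62551148e-02],
       [ 0.00000000e+00,  0.00000000e+00,  0.00000000e+00,
         1.00000000e+00]])}
{'time_s': 0.1, 'joints': array([ 5.66932391e+01,  1.18827451e+01,  8.83974442e+01, -1.72473650e-03,
        7.98436229e+01, -8.62239839e+00]), 'dq': array([-0.01836223, -0.03470799, -0.30629339, -0.06874213, -0.03181014,
       -0.01827519]), 'joint_efforts': array([ 2.28183040e-05, -3.84092975e+01, -2.92550951e+01, -2.33534529e-04,
        4.83485070e-03,  1.91659296e-05]), 'eef_pos': array([0.23995532, 0.52217348, 0.40360114]), 'ee_rot': array([[ 4.17613008e-01, -1.16184865e-03, -9.08624249e-01],
       [ 9.08622469e-01, -1.82225085e-03,  4.17614520e-01],
       [-2.14094618e-03, -9.99997665e-01,  2.94686134e-04]]), 'force': array([ 0.0529517 ,  0.02751226, -0.61274178]), 'wrist_torque': array([-0.06366753, -0.01763123,  0.0022007 ]), 'opening': 0.08586854944758117}
```

View pics/scene0b.png

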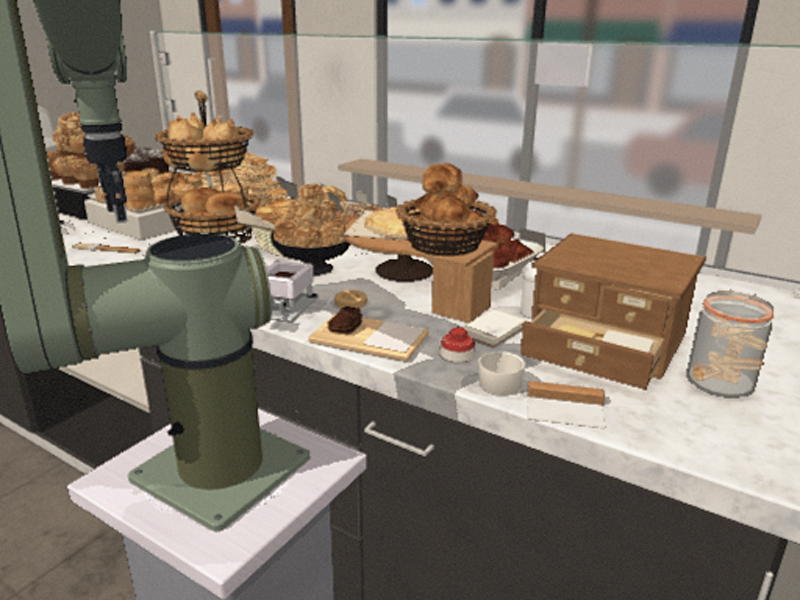

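View pics/top0b.png

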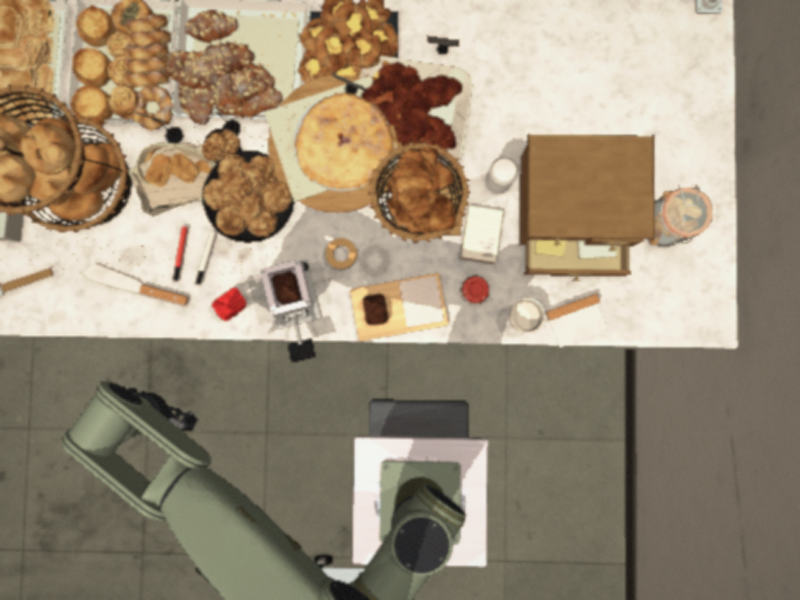

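View pics/wrist0b.png

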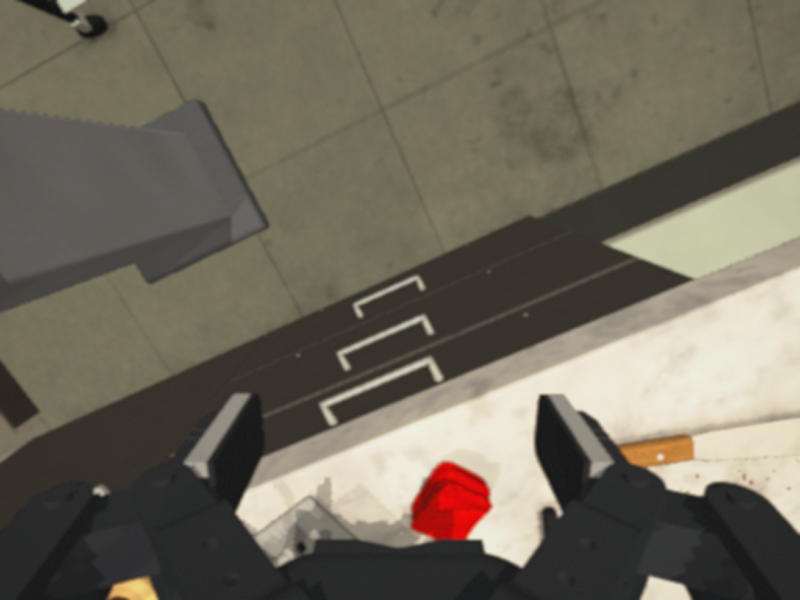

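```bash
python3 - <<'E'
from h import *
p=cv2.imread('pics/top0.png')
c=p[155:235,135:295]; cv2.imwrite('pics/topc.png',cv2.resize(c,None,fx=5,fy=5,interpolation=cv2.INTER_CUBIC))
p=cv2.imread('pics/scene0.png')
c=p[150:240,160:280]; cv2.imwrite('pics/scc.png',cv2.resize(c,None,fx=6,fy=6,interpolation=cv2.INTER_CUBIC))
E
```

```text
(no output)
```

View pics/topc.png

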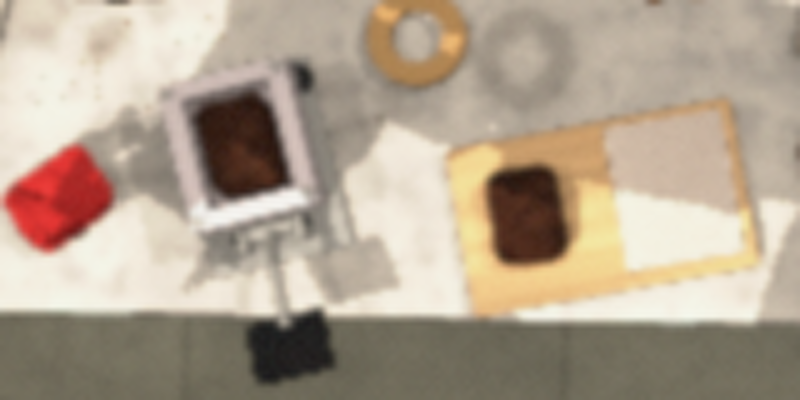

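View pics/scc.png

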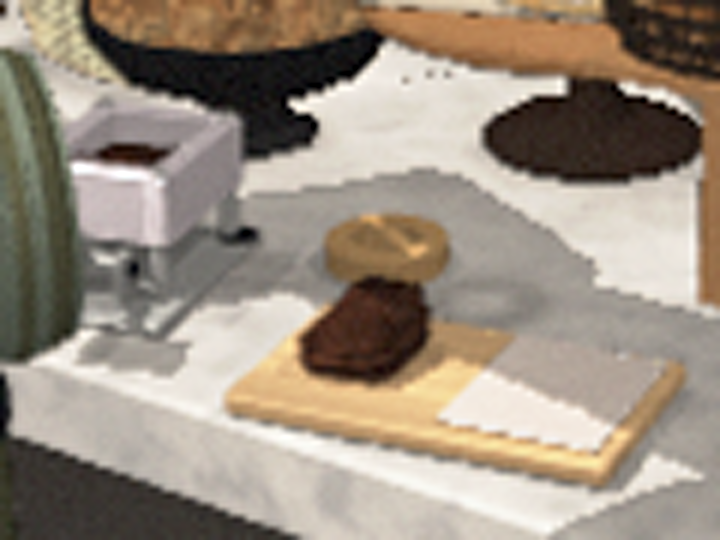

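```bash
python3 - <<'E'
from h import *
def w(x,y,z): return ray2w('top','top0',135+(x+.5)/5-.5,155+(y+.5)/5-.5,z)
G={'block':([(163,97),(290,66),(318,205),(195,232)],.086),'pad':([(248,325),(322,310),(334,368),(260,384)],.08),
'board':([(447,157),(728,97),(762,262),(475,317)],.016),'card':([(603,133),(722,105),(745,254),(624,272)],.018),'twin':([(487,172),(552,163),(571,258),(502,266)],.05),'tape':([(417,40)],.018),'shadowedge':([(100,312),(400,315)],0)}
for k,(P,z) in G.items():
    q=np.array([w(*a,z)[:2] for a in P]); print(k,np.round(q.mean(0),4),np.round(q*1000).tolist())
    if len(q)==4:
        for a,b in((0,1),(1,2),(2,3),(3,0)):
            e=q[b]-q[a]; print('   len',round(np.hypot(*e)*1000,1),'ang',round(np.degrees(np.arctan2(e[1],e[0])),1))
E
```

```text
block [0.4977 0.3187] [[535.0, 377.0], [559.0, 285.0], [459.0, 262.0], [438.0, 351.0]]
   len 95.0 ang -75.3
   len 103.3 ang -167.2
   len 91.1 ang 103.4
   len 101.1 ang 15.0
pad [0.356 0.28 ] [[371.0, 312.0], [383.0, 258.0], [341.0, 248.0], [329.0, 302.0]]
   len 54.7 ang -77.6
   len 42.8 ang -166.8
   len 54.8 ang 103.2
   len 43.5 ang 13.1
board [0.4634 0.0575] [[500.0, 176.0], [549.0, -35.0], [425.0, -63.0], [380.0, 152.0]]
   len 217.1 ang -77.0
   len 127.1 ang -167.6
   len 219.8 ang 101.8
   len 122.6 ang 11.2
card [0.4771 0.0046] [[520.0, 58.0], [543.0, -31.0], [431.0, -50.0], [415.0, 41.0]]
   len 92.2 ang -75.8
   len 113.7 ang -170.4
   len 91.9 ang 99.4
   len 106.0 ang 9.6
twin [0.4558 0.112 ] [[487.0, 143.0], [494.0, 95.0], [424.0, 80.0], [418.0, 130.0]]
   len 48.5 ang -81.2
   len 71.6 ang -167.6
   len 51.2 ang 97.6
   len 70.4 ang 10.3
tape [0.5883 0.2006] [[588.0, 201.0]]
shadowedge [0.3794 0.3252] [[378.0, 440.0], [380.0, 211.0]]
```

```bash
cat >> h.py <<'E'
from scipy.spatial.transform import Rotation as Ro
def target(pos,yaw):
    "yaw of tool x in deg, tool y down -> shift mm, rotvec in current tool frame"
    s=status.get_state();R=np.array(s['ee_rot']);a=np.radians(yaw)
    x=np.array([np.cos(a),np.sin(a),0]);y=np.array([0,0,-1.]);Rt=np.stack([x,y,np.cross(x,y)],1)
    print('t',s['time_s'],'shift',np.round(R.T@(np.array(pos)-s['eef_pos'])*1000,1),'rv',np.round(Ro.from_matrix(R.T@Rt).as_rotvec(),4))
E
python3 -c "
from h import *
target([.47,.31,.42],103.4)"
```

```text
t 0.15 shift [ -96.8  -16.1 -297.6] rv [-0.0009 -0.6647 -0.0016]
```

Request:
{"fn": "send_rows", "kwargs": {
  "moves": [
    {"x": -14, "y": -2, "z": -42, "wy": -0.09, "fingers": 0},
    {"x": -28, "y": -4, "z": -85, "wy": -0.19, "fingers": 0},
    {"x": -42, "y": -7, "z": -128, "wy": -0.285, "fingers": 0},
    {"x": -56, "y": -9, "z": -170, "wy": -0.38, "fingers": 0},
    {"x": -70, "y": -12, "z": -213, "wy": -0.475, "fingers": 0},
    {"x": -84, "y": -14, "z": -256, "wy": -0.57, "fingers": 0},
    {"x": -97, "y": -16, "z": -298, "wy": -0.665, "fingers": 0},
    {"x": -97, "y": -16, "z": -298, "wy": -0.665, "fingers": 0}
  ]
}}

```text
invalid input
```

```bash
python3 - <<'E'
from h import *
s,p,d=grab('wrist','w1')
cv2.imwrite('pics/w1b.png',cv2.resize(p,(800,600),interpolation=cv2.INTER_CUBIC));print(s['eef_pos'],s['ee_rot'][:,0],s['joints'],s['force'])
E
```

```text
[0.23998236 0.52221865 0.40377308] [ 0.41764005  0.90861085 -0.00176369] [ 5.66924443e+01  1.18747290e+01  8.83862806e+01  2.39552714e-03
  7.98415550e+01 -8.62224055e+00] [ 0.9041755  -0.70498966  0.4002967 ]
```

View pics/w1b.png

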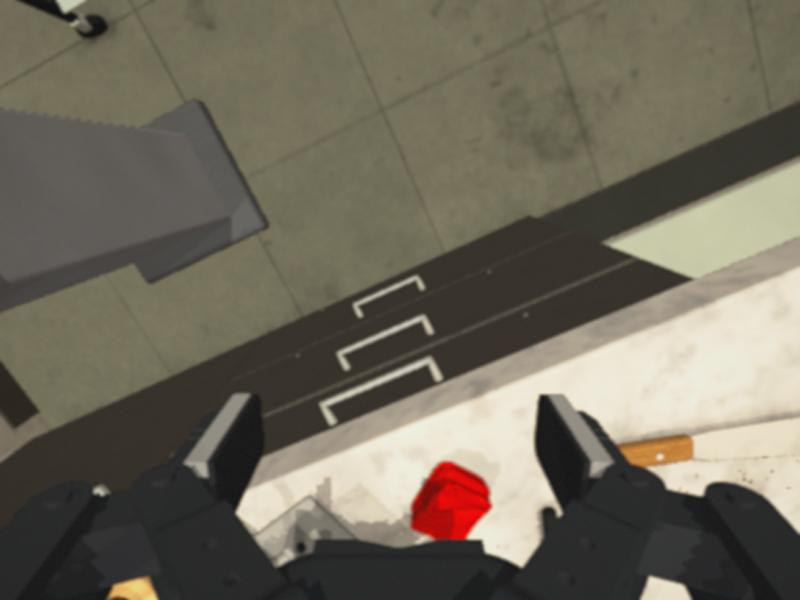

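Request:
{"fn": "send_rows", "kwargs": {
  "moves": [
    {"x": -14, "y": -2, "z": -42, "wx": 0, "wy": -0.09, "wz": 0, "fingers": 0},
    {"x": -28, "y": -4, "z": -85, "wx": 0, "wy": -0.19, "wz": 0, "fingers": 0},
    {"x": -42, "y": -7, "z": -128, "wx": 0, "wy": -0.285, "wz": 0, "fingers": 0},
    {"x": -56, "y": -9, "z": -170, "wx": 0, "wy": -0.38, "wz": 0, "fingers": 0},
    {"x": -70, "y": -12, "z": -213, "wx": 0, "wy": -0.475, "wz": 0, "fingers": 0},
    {"x": -84, "y": -14, "z": -256, "wx": 0, "wy": -0.57, "wz": 0, "fingers": 0},
    {"x": -97, "y": -16, "z": -298, "wx": 0, "wy": -0.665, "wz": 0, "fingers": 0},
    {"x": -97, "y": -16, "z": -298, "wx": 0, "wy": -0.665, "wz": 0, "fingers": 0}
  ],
  "grip_force": 30
}}

```text
time_s: 1.2
eef_pos: [0.4724, 0.3079, 0.4206]
ee_rot: [[-0.228, 0.001, -0.974], [0.974, -0.0, -0.228], [-0.001, -1.0, -0.0]]
force: [-0.4, 0.2, -0.3]
opening: 0.0854
```

```bash
python3 - <<'E'
from h import *
s,p,d=grab('wrist','w1')
cv2.imwrite('pics/w1b.png',cv2.resize(p,(800,600),interpolation=cv2.INTER_CUBIC));print(s['eef_pos'],s['ee_rot'][:,0],s['joints'],s['force'])
E
```

```text
[0.47236487 0.30786438 0.42058896] [-2.27652191e-01  9.73742352e-01 -5.58869633e-04] [ 2.43095346e+01  9.78385718e+00  8.88332918e+01 -3.61878958e-02
  8.13669180e+01 -7.88439324e+01] [-0.37116036  0.1527981  -0.33359859]
```

View pics/w1b.png

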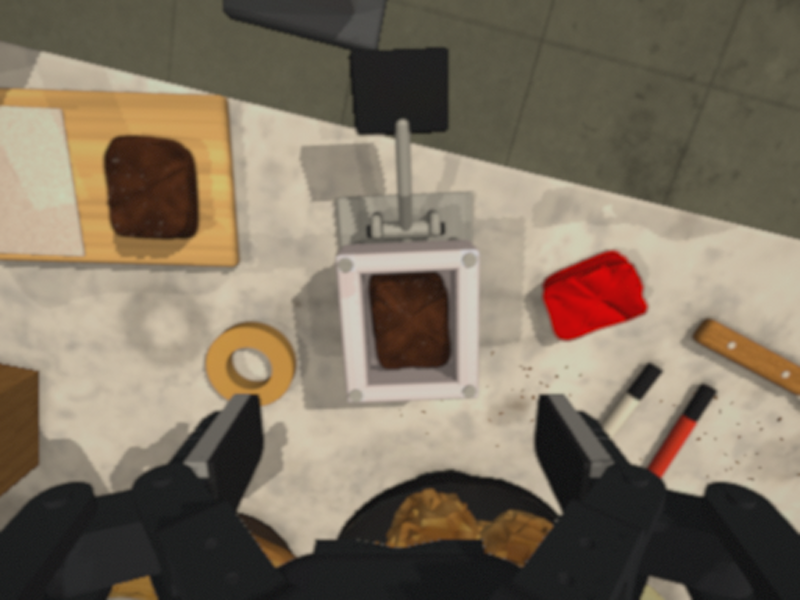

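```bash
cat >> h.py <<'E'
def quads(n,tag,G,sc=.64):
    for k,(P,z) in G.items():
        q=np.array([ray2w(n,tag,(a+.5)*sc-.5,(b+.5)*sc-.5,z)[:2] for a,b in P]); print(k,np.round(q.mean(0),4),np.round(q*1000).tolist())
        if len(q)==4:
            for a,b in((0,1),(1,2),(2,3),(3,0)):
                e=q[b]-q[a]; print('   len',round(np.hypot(*e)*1000,1),'ang',round(np.degrees(np.arctan2(e[1],e[0])),1))
E
python3 - <<'E'
from h import *
quads('wrist','w1',{'block':([(337,250),(479,247),(477,398),(347,402)],.086),'pad':([(350,50),(447,48),(447,131),(354,133)],.08),
'screws':([(345,266),(469,259),(469,391),(356,394)],.086),
'brownie':([(371,274),(445,272),(450,366),(379,369)],.083),
'twin':([(106,140),(194,150),(197,232),(117,236)],.05),'boardR':([(229,97),(238,265)],.016),'cardR':([(65,108),(83,255)],.018)})
d=np.load('pics/w1.npz')['d']
for n,a,b in(('rimL',355,320),('rimR',468,320),('rimT',410,258),('rimB',410,380),('brownie',410,320),('pad',400,90),('pad+',400,60),('pad-',400,120),('table',520,200),('board',210,180),('card',50,180)):
    print(n,np.round(ray2w('wrist','w1',a*.64,b*.64),4))
E
```

```text
block [0.5016 0.3225] [[460.0, 263.0], [437.0, 353.0], [543.0, 382.0], [567.0, 291.0]]
   len 93.1 ang 104.4
   len 110.1 ang 15.3
   len 94.4 ang -74.9
   len 111.4 ang -165.4
pad [0.357  0.2812] [[342.0, 247.0], [328.0, 303.0], [372.0, 315.0], [386.0, 259.0]]
   len 57.5 ang 104.2
   len 46.0 ang 14.9
   len 57.8 ang -75.7
   len 46.1 ang -165.5
screws [0.5032 0.3227] [[469.0, 270.0], [446.0, 349.0], [539.0, 375.0], [560.0, 296.0]]
   len 82.1 ang 106.4
   len 96.6 ang 15.7
   len 81.6 ang -75.1
   len 94.3 ang -164.0
brownie [0.4979 0.3226] [[471.0, 288.0], [458.0, 336.0], [524.0, 357.0], [538.0, 308.0]]
   len 49.8 ang 104.7
   len 69.0 ang 17.8
   len 50.9 ang -74.2
   len 69.9 ang -163.2
twin [0.455  0.1256] [[428.0, 91.0], [421.0, 151.0], [477.0, 158.0], [493.0, 102.0]]
   len 59.9 ang 96.9
   len 56.5 ang 7.9
   len 58.7 ang -74.0
   len 65.8 ang -170.6
boardR [0.4424 0.1693] [[381.0, 158.0], [504.0, 181.0]]
cardR [0.4698 0.0502] [[416.0, 42.0], [524.0, 58.0]]
rimL [0.5046 0.2845 0.0861]
rimR [0.487  0.3602 0.0859]
rimT [0.454  0.3112 0.0863]
rimB [0.5435 0.333  0.0787]
brownie [0.5003 0.3227 0.0726]
pad [0.3565 0.2816 0.0823]
pad+ [0.3412 0.278  0.0849]
pad- [0.3724 0.2853 0.0766]
table [4.029e-01 3.931e-01 1.000e-04]
board [0.4425 0.152  0.0184]
card [0.4703 0.0328 0.019 ]
```

```bash
python3 -c "
from h import *
target([.3456,.281,.28],104.5)"
```

```text
t 1.25 shift [  1.5 140.5 128.5] rv [-0.0007 -0.0222  0.0002]
```

Request:
{"fn": "send_rows", "kwargs": {
  "moves": [
    {"x": 0, "y": 10, "z": 25, "wx": 0, "wy": -0.01, "wz": 0, "fingers": 1},
    {"x": 0, "y": 30, "z": 60, "wx": 0, "wy": -0.02, "wz": 0, "fingers": 1},
    {"x": 1, "y": 60, "z": 95, "wx": 0, "wy": -0.02, "wz": 0, "fingers": 1},
    {"x": 1, "y": 90, "z": 120, "wx": 0, "wy": -0.02, "wz": 0, "fingers": 1},
    {"x": 1, "y": 115, "z": 128, "wx": 0, "wy": -0.02, "wz": 0, "fingers": 1},
    {"x": 1, "y": 130, "z": 128, "wx": 0, "wy": -0.02, "wz": 0, "fingers": 1},
    {"x": 1, "y": 140, "z": 128, "wx": 0, "wy": -0.02, "wz": 0, "fingers": 1},
    {"x": 1, "y": 140, "z": 128, "wx": 0, "wy": -0.02, "wz": 0, "fingers": 1}
  ]
}}

```text
time_s: 2.25
eef_pos: [0.3459, 0.2814, 0.2805]
ee_rot: [[-0.252, -0.001, -0.968], [0.968, -0.0, -0.252], [-0.0, -1.0, 0.001]]
force: [0.6, 0.2, -0.9]
opening: 0.0
```

```bash
python3 - <<'E'
from h import *
s,p,d=grab('wrist','w2')
cv2.imwrite('pics/w2b.png',cv2.resize(p,(640,480),interpolation=cv2.INTER_CUBIC));target([.3456,.281,.208],104.5)
E
```

```text
t 2.3 shift [-0.3 73.   0.8] rv [0.0006 0.001  0.0002]
```

View pics/w2b.png

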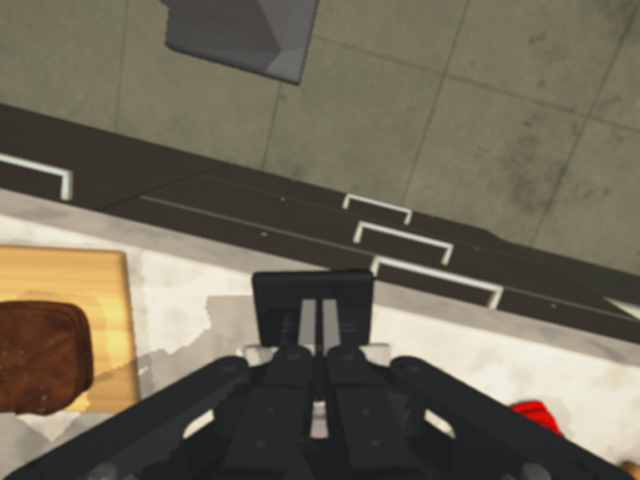

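Request:
{"fn": "send_rows", "kwargs": {
  "moves": [
    {"x": 0, "y": 10, "z": 0, "wx": 0, "wy": 0, "wz": 0, "fingers": 1},
    {"x": 0, "y": 20, "z": 0, "wx": 0, "wy": 0, "wz": 0, "fingers": 1},
    {"x": 0, "y": 28, "z": 0, "wx": 0, "wy": 0, "wz": 0, "fingers": 1},
    {"x": 0, "y": 36, "z": 0, "wx": 0, "wy": 0, "wz": 0, "fingers": 1},
    {"x": 0, "y": 44, "z": 0, "wx": 0, "wy": 0, "wz": 0, "fingers": 1},
    {"x": 0, "y": 52, "z": 0, "wx": 0, "wy": 0, "wz": 0, "fingers": 1},
    {"x": 0, "y": 59, "z": 0, "wx": 0, "wy": 0, "wz": 0, "fingers": 1},
    {"x": 0, "y": 65, "z": 0, "wx": 0, "wy": 0, "wz": 0, "fingers": 1}
  ]
}}

```text
time_s: 3.3
eef_pos: [0.3439, 0.2806, 0.2145]
ee_rot: [[-0.251, -0.006, -0.968], [0.968, -0.002, -0.251], [-0.001, -1.0, 0.006]]
force: [-5.2, -1.0, 4.7]
opening: 0.0003
```

Request:
{"fn": "send_rows", "kwargs": {
  "moves": [
    {"x": 0, "y": 1, "z": 0, "wx": 0, "wy": 0, "wz": 0, "fingers": 1},
    {"x": 0, "y": 2, "z": 0, "wx": 0, "wy": 0, "wz": 0, "fingers": 1},
    {"x": 0, "y": 3, "z": 0, "wx": 0, "wy": 0, "wz": 0, "fingers": 1},
    {"x": 0, "y": 4, "z": 0, "wx": 0, "wy": 0, "wz": 0, "fingers": 1},
    {"x": 0, "y": 5, "z": 0, "wx": 0, "wy": 0, "wz": 0, "fingers": 1},
    {"x": 0, "y": 6, "z": 0, "wx": 0, "wy": 0, "wz": 0, "fingers": 1},
    {"x": 0, "y": 6, "z": 0, "wx": 0, "wy": 0, "wz": 0, "fingers": 1},
    {"x": 0, "y": 6, "z": 0, "wx": 0, "wy": 0, "wz": 0, "fingers": 1}
  ]
}}

```text
time_s: 4.3
eef_pos: [0.3451, 0.2809, 0.2092]
ee_rot: [[-0.252, -0.001, -0.968], [0.968, -0.001, -0.252], [-0.0, -1.0, 0.002]]
force: [-1.7, -0.1, 1.8]
opening: 0.0004
```

Request:
{"fn": "send_rows", "kwargs": {
  "moves": [
    {"x": 0, "y": 0.5, "z": 0, "wx": 0, "wy": 0, "wz": 0, "fingers": 1},
    {"x": 0, "y": 1, "z": 0, "wx": 0, "wy": 0, "wz": 0, "fingers": 1},
    {"x": 0, "y": 1.5, "z": 0, "wx": 0, "wy": 0, "wz": 0, "fingers": 1},
    {"x": 0, "y": 2, "z": 0, "wx": 0, "wy": 0, "wz": 0, "fingers": 1},
    {"x": 0, "y": 2.5, "z": 0, "wx": 0, "wy": 0, "wz": 0, "fingers": 1},
    {"x": 0, "y": 3, "z": 0, "wx": 0, "wy": 0, "wz": 0, "fingers": 1},
    {"x": 0, "y": 3.5, "z": 0, "wx": 0, "wy": 0, "wz": 0, "fingers": 1},
    {"x": 0, "y": 3.5, "z": 0, "wx": 0, "wy": 0, "wz": 0, "fingers": 1}
  ]
}}

```text
time_s: 5.3
eef_pos: [0.3455, 0.2811, 0.2063]
ee_rot: [[-0.252, -0.001, -0.968], [0.968, -0.0, -0.252], [-0.0, -1.0, 0.001]]
force: [-4.3, -1.4, 6.6]
opening: 0.0004
```

Request:
{"fn": "send_rows", "kwargs": {
  "moves": [
    {"x": 0, "y": 0.5, "z": 0, "wx": 0, "wy": 0, "wz": 0, "fingers": 1},
    {"x": 0, "y": 1, "z": 0, "wx": 0, "wy": 0, "wz": 0, "fingers": 1},
    {"x": 0, "y": 1.5, "z": 0, "wx": 0, "wy": 0, "wz": 0, "fingers": 1},
    {"x": 0, "y": 2, "z": 0, "wx": 0, "wy": 0, "wz": 0, "fingers": 1},
    {"x": 0, "y": 2, "z": 0, "wx": 0, "wy": 0, "wz": 0, "fingers": 1},
    {"x": 0, "y": 2, "z": 0, "wx": 0, "wy": 0, "wz": 0, "fingers": 1},
    {"x": 0, "y": 2, "z": 0, "wx": 0, "wy": 0, "wz": 0, "fingers": 1},
    {"x": 0, "y": 2, "z": 0, "wx": 0, "wy": 0, "wz": 0, "fingers": 1}
  ]
}}

```text
time_s: 6.3
eef_pos: [0.3457, 0.2812, 0.2058]
ee_rot: [[-0.252, -0.001, -0.968], [0.968, -0.001, -0.252], [-0.0, -1.0, 0.001]]
force: [-10.3, -4.8, 20.4]
opening: 0.0003
```

Request:
{"fn": "send_rows", "kwargs": {
  "moves": [
    {"x": 0, "y": -10, "z": 0, "wx": 0, "wy": 0, "wz": 0, "fingers": 1},
    {"x": 0, "y": -40, "z": 0, "wx": 0, "wy": 0, "wz": 0, "fingers": 1},
    {"x": 0, "y": -85, "z": 0, "wx": 0, "wy": 0, "wz": 0, "fingers": 1},
    {"x": 0, "y": -130, "z": -20, "wx": 0, "wy": 0, "wz": 0, "fingers": 0.5},
    {"x": 0, "y": -165, "z": -60, "wx": 0, "wy": 0, "wz": 0, "fingers": 0},
    {"x": 0, "y": -185, "z": -100, "wx": 0, "wy": 0, "wz": 0, "fingers": 0},
    {"x": 0, "y": -185, "z": -130, "wx": 0, "wy": 0, "wz": 0, "fingers": 0},
    {"x": 0, "y": -185, "z": -130, "wx": 0, "wy": 0, "wz": 0, "fingers": 0}
  ]
}}

```text
time_s: 7.3
eef_pos: [0.4738, 0.3141, 0.3898]
ee_rot: [[-0.25, 0.004, -0.968], [0.968, 0.002, -0.25], [0.001, -1.0, -0.004]]
force: [-0.2, 0.4, 0.1]
opening: 0.0852
```

```bash
python3 - <<'E'
from h import *
s,p,d=grab('wrist','w3')
cv2.imwrite('pics/w3b.png',cv2.resize(p,(800,600),interpolation=cv2.INTER_CUBIC));print(s['eef_pos'])
E
```

```text
[0.4738228  0.31414328 0.38983313]
```

View pics/w3b.png

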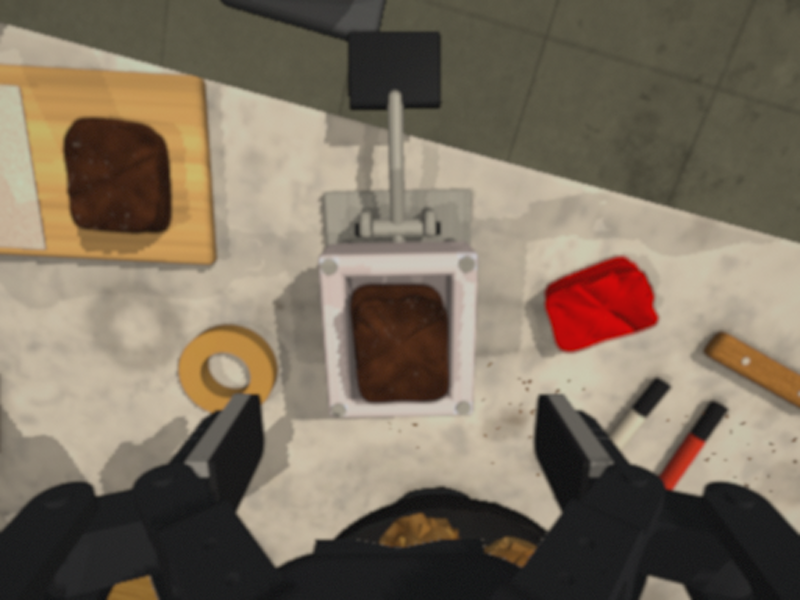

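```bash
cat >> h.py <<'E'
def cloud(n,tag):
    D=np.load(f'pics/{tag}.npz');d=D['d'];c=eyes.get_calibration(n); f=192/np.tan(np.radians(c['fov_y'])/2)
    v,u=np.mgrid[:384,:512];q=np.stack([(u-c['cx'])/f*d,(v-c['cy'])/f*d,d],-1)
    if n=='wrist':
        T=np.array(c['T_tool_cam']);R=D['rot']@T[:3,:3];o=D['rot']@T[:3,3]+D['pos']
    else:
        R=cv2.Rodrigues(np.array(c['rvec'],float))[0].T;o=-R@np.array(c['tvec']).ravel()
    return q@R.T+o
def rect(P,m):
    c,s,a=cv2.minAreaRect((P[m][:,:2]*1000).astype(np.float32)); print('rect c',np.round(c,1),'size',np.round(s,1),'ang',round(a,1),'n',m.sum(),'z',np.round(np.percentile(P[m][:,2],[5,50,95]),4))
E
python3 - <<'E'
from h import *
P=cloud('wrist','w3')
b=(abs(P[...,0]-.5)<.07)&(abs(P[...,1]-.32)<.07)
for lo in(.095,.105,.110): rect(P,b&(P[...,2]>lo)&(P[...,2]<.13))
rim=b&(abs(P[...,2]-.086)<.004); rect(P,rim)
t=(abs(P[...,0]-.455)<.06)&(abs(P[...,1]-.115)<.06)
for lo in (.03,.04,.046):rect(P,t&(P[...,2]>lo)&(P[...,2]<.07))
quads('wrist','w3',{'block':([(320,255),(477,250),(473,413),(331,418)],.086),'pad':([(348,32),(440,31),(440,106),(349,108)],.033)})
for n,a,b in(('pad',395,70),('pad+',395,40),('pad-',360,100)):
    print(n,np.round(ray2w('wrist','w3',a*.64,b*.64),4))
E
```

```text
rect c [503.5 322.4] size [76.7 57.1] ang 16.9 n 4343 z [0.0982 0.1048 0.1139]
rect c [496.8 321. ] size [58.1 55.1] ang 17.0 n 2107 z [0.1053 0.1088 0.1149]
rect c [479.3 311.8] size [28.4 51.5] ang 42.5 n 779 z [0.1103 0.1125 0.1157]
rect c [503.7 321.8] size [110.   96.2] ang 15.5 n 5143 z [0.0841 0.0863 0.0878]
rect c [456.4 115.2] size [72.1 56.4] ang 9.2 n 4193 z [0.0346 0.0432 0.0493]
rect c [458.6 114.7] size [68.8 50.2] ang 11.1 n 2866 z [0.0405 0.0456 0.0497]
rect c [469.8 103.7] size [71.9 35.9] ang 40.4 n 1326 z [0.0462 0.048  0.0505]
block [0.5017 0.3225] [[462.0, 263.0], [436.0, 352.0], [541.0, 382.0], [568.0, 292.0]]
   len 92.8 ang 106.3
   len 108.4 ang 16.0
   len 93.9 ang -73.2
   len 109.1 ang -164.6
pad [0.3472 0.2787] [[334.0, 246.0], [319.0, 301.0], [360.0, 312.0], [376.0, 256.0]]
   len 56.7 ang 105.0
   len 42.6 ang 16.0
   len 58.6 ang -74.4
   len 43.2 ang -166.5
pad [0.3471 0.2793 0.0323]
pad+ [0.3297 0.2748 0.027 ]
pad- [0.3699 0.2622 0.0361]
```

```bash
python3 - <<'E'
from h import *
P=cloud('wrist','w3')
def pl(c,yaw,lo,hi):
    a=np.radians(yaw);e=P[...,:2]-np.array(c);L=e@[np.cos(a),np.sin(a)];W=e@[-np.sin(a),np.cos(a)]
    m=(abs(L)<.028)&(abs(W)<.02)&(P[...,2]>lo)&(P[...,2]<hi)
    A=np.c_[L[m],W[m],np.ones(m.sum())];r=np.linalg.lstsq(A,P[m][:,2],rcond=None)[0];print(np.round(r,4),m.sum())
    for l in np.arange(-.04,.041,.01):
        k=(abs(L-l)<.005)&(abs(W)<.02)&(P[...,2]>lo-.08); print(round(l,3),np.round(np.median(P[k][:,2]),4))
pl((.5025,.322),16,.09,.13); pl((.4565,.115),11,.03,.07)
E
```

```text
[-0.1989 -0.0489  0.1059] 2242
-0.04 0.2972
-0.03 0.1109
-0.02 0.1099
-0.01 0.1076
0.0 0.1057
0.01 0.1045
0.02 0.1021
0.03 0.0993
0.04 0.0981
[ 0.0939 -0.2388  0.0438] 2614
-0.04 0.0167
-0.03 0.0387
-0.02 0.042
-0.01 0.0435
0.0 0.0433
0.01 0.0444
0.02 0.0466
0.03 0.0485
0.04 0.0168
```

```bash
python3 - <<'E'
from h import *
for tag,c in(('w1',(.5025,.322)),('w3',(.5025,.322))):
    P=cloud('wrist',tag);a=np.radians(15.5);e=P[...,:2]-np.array(c);L=e@[np.cos(a),np.sin(a)];W=e@[-np.sin(a),np.cos(a)]
    for w in(-.02,-.01,0,.01,.02): print(tag,w,[round(float(np.median(P[(abs(L-l)<.005)&(abs(W-w)<.005)&(P[...,2]<.14)][:,2]))*1000,1) for l in np.arange(-.04,.041,.01)])
E
```

```text
w1 -0.02 [86.0, 79.8, 78.8, 77.5, 77.7, 75.4, 73.9, 70.4, 73.7]
w1 -0.01 [86.1, 80.5, 78.1, 77.4, 76.0, 73.3, 71.8, 68.0, 72.2]
w1 0 [86.0, 82.8, 80.2, 76.6, 73.2, 73.2, 70.8, 67.8, 73.0]
w1 0.01 [85.8, 82.7, 79.3, 73.9, 74.6, 73.5, 70.3, 69.0, 72.2]
w1 0.02 [86.0, 80.5, 78.0, 74.1, 73.5, 72.3, 71.1, 69.0, 73.2]
w3 -0.02 [86.4, 100.8, 109.5, 108.5, 108.7, 106.4, 104.6, 101.5, 99.3]
w3 -0.01 [86.9, 110.7, 109.1, 108.4, 106.9, 104.5, 102.6, 98.9, 98.1]
w3 0 [87.1, 112.6, 111.1, 107.6, 104.3, 104.4, 101.9, 98.8, 97.8]
w3 0.01 [86.6, 112.1, 110.5, 104.4, 105.5, 104.5, 101.4, 99.5, 98.1]
w3 0.02 [86.6, 100.8, 108.8, 105.0, 104.6, 103.0, 102.4, 100.0, 97.9]
```

```bash
python3 -c "
from h import *
target([.4985,.3208,.257],106)"
```

```text
t 7.35 shift [ 1.000e-01  1.321e+02 -2.680e+01] rv [ 0.0015 -0.0258  0.0002]
```

Request:
{"fn": "send_rows", "kwargs": {
  "moves": [
    {"x": 0, "y": 10, "z": -10, "wx": 0, "wy": -0.01, "wz": 0, "fingers": 0},
    {"x": 0, "y": 25, "z": -27, "wx": 0, "wy": -0.025, "wz": 0, "fingers": 0},
    {"x": 0, "y": 45, "z": -27, "wx": 0, "wy": -0.025, "wz": 0, "fingers": 0},
    {"x": 0, "y": 70, "z": -27, "wx": 0, "wy": -0.025, "wz": 0, "fingers": 0},
    {"x": 0, "y": 90, "z": -27, "wx": 0, "wy": -0.025, "wz": 0, "fingers": 0},
    {"x": 0, "y": 105, "z": -27, "wx": 0, "wy": -0.025, "wz": 0, "fingers": 0},
    {"x": 0, "y": 112, "z": -27, "wx": 0, "wy": -0.025, "wz": 0, "fingers": 0},
    {"x": 0, "y": 112, "z": -27, "wx": 0, "wy": -0.025, "wz": 0, "fingers": 0}
  ]
}}

```text
time_s: 8.35
eef_pos: [0.4975, 0.3206, 0.2768]
ee_rot: [[-0.276, -0.001, -0.961], [0.961, -0.0, -0.276], [-0.0, -1.0, 0.001]]
force: [0.4, -0.2, 0.7]
opening: 0.0853
```

```bash
python3 - <<'E'
from h import *
s,p,d=grab('wrist','w4')
cv2.imwrite('pics/w4b.png',cv2.resize(p,(800,600),interpolation=cv2.INTER_CUBIC));target([.4985,.3208,.257],106)
E
```

```text
t 8.4 shift [-0.2 20.6 -0.7] rv [0.0008 0.0001 0.0001]
```

View pics/w4b.png

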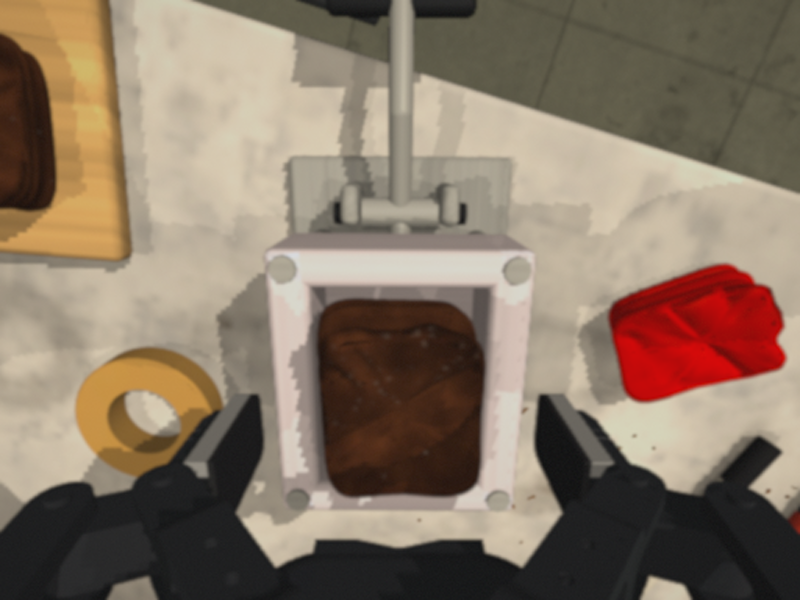

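Request:
{"fn": "send_rows", "kwargs": {
  "moves": [
    {"x": 0, "y": 6, "z": -0.5, "wx": 0, "wy": 0, "wz": 0, "fingers": 0},
    {"x": 0, "y": 12, "z": -0.5, "wx": 0, "wy": 0, "wz": 0, "fingers": 0},
    {"x": 0, "y": 17, "z": -0.5, "wx": 0, "wy": 0, "wz": 0, "fingers": 0},
    {"x": 0, "y": 20, "z": -0.5, "wx": 0, "wy": 0, "wz": 0, "fingers": 0},
    {"x": 0, "y": 20, "z": -0.5, "wx": 0, "wy": 0, "wz": 0, "fingers": 0.15},
    {"x": 0, "y": 20, "z": -0.5, "wx": 0, "wy": 0, "wz": 0, "fingers": 0.2},
    {"x": 0, "y": 20, "z": -0.5, "wx": 0, "wy": 0, "wz": 0, "fingers": 0.2},
    {"x": 0, "y": 20, "z": -0.5, "wx": 0, "wy": 0, "wz": 0, "fingers": 0.2}
  ]
}}

```text
time_s: 9.4
eef_pos: [0.4981, 0.3208, 0.2574]
ee_rot: [[-0.276, 0.0, -0.961], [0.961, 0.0, -0.276], [0.0, -1.0, -0.0]]
force: [-0.7, -0.9, -0.4]
opening: 0.0684
```

```bash
python3 - <<'E'
from h import *
s,p,d=grab('wrist','w5')
cv2.imwrite('pics/w5b.png',cv2.resize(p,(800,600),interpolation=cv2.INTER_CUBIC));print(s['eef_pos'],s['force'],s['opening'])
E
```

```text
[0.49814999 0.32081356 0.25737093] [-0.67287187 -0.87431381 -0.35428068] 0.06835230401844201
```

View pics/w5b.png

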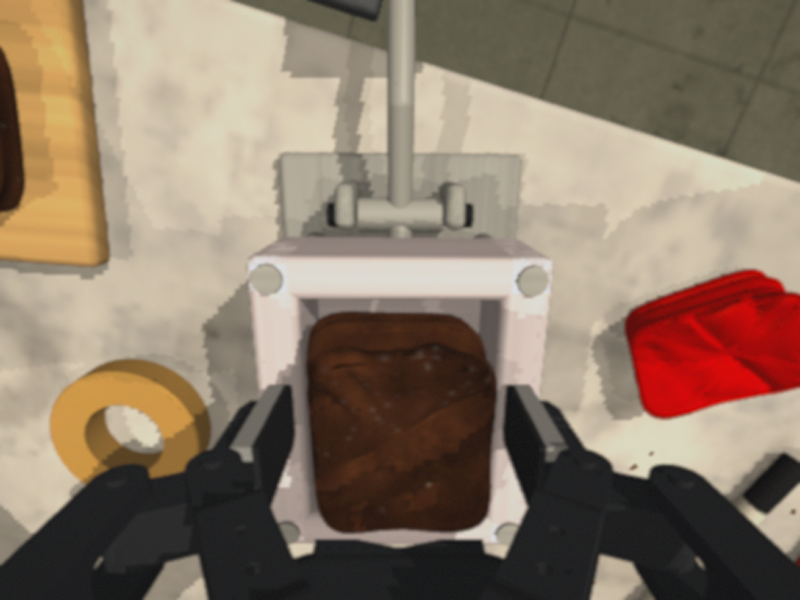

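Request:
{"fn": "send_rows", "kwargs": {
  "moves": [
    {"x": 0, "y": 1.5, "z": 0, "wx": 0, "wy": 0, "wz": 0, "fingers": 0.2},
    {"x": 0, "y": 1.5, "z": 0, "wx": 0, "wy": 0, "wz": 0, "fingers": 0.3},
    {"x": 0, "y": 1.5, "z": 0, "wx": 0, "wy": 0, "wz": 0, "fingers": 0.35},
    {"x": 0, "y": 1.5, "z": 0, "wx": 0, "wy": 0, "wz": 0, "fingers": 0.5},
    {"x": 0, "y": 1.5, "z": 0, "wx": 0, "wy": 0, "wz": 0, "fingers": 0.5},
    {"x": 0, "y": 1.5, "z": 0, "wx": 0, "wy": 0, "wz": 0, "fingers": 0.5},
    {"x": 0, "y": 1.5, "z": 0, "wx": 0, "wy": 0, "wz": 0, "fingers": 0.5},
    {"x": 0, "y": 1.5, "z": 0, "wx": 0, "wy": 0, "wz": 0, "fingers": 0.5}
  ],
  "grip_force": 30
}}

```text
time_s: 10.45
eef_pos: [0.498, 0.3208, 0.2557]
ee_rot: [[-0.276, -0.0, -0.961], [0.961, 0.0, -0.276], [0.0, -1.0, 0.0]]
force: [-0.9, -0.1, 1.7]
opening: 0.0566
```

Request:
{"fn": "send_rows", "kwargs": {
  "moves": [
    {"x": 0, "y": -4, "z": 0, "wx": 0, "wy": 0, "wz": 0, "fingers": 0.6},
    {"x": 0, "y": -12, "z": 0, "wx": 0, "wy": 0, "wz": 0, "fingers": 0.6},
    {"x": 0, "y": -24, "z": 0, "wx": 0, "wy": 0, "wz": 0, "fingers": 0.6},
    {"x": 0, "y": -40, "z": 0, "wx": 0, "wy": 0, "wz": 0, "fingers": 0.6},
    {"x": 0, "y": -56, "z": 0, "wx": 0, "wy": 0, "wz": 0, "fingers": 0.6},
    {"x": 0, "y": -72, "z": 0, "wx": 0, "wy": 0, "wz": 0, "fingers": 0.6},
    {"x": 0, "y": -80, "z": 0, "wx": 0, "wy": 0, "wz": 0, "fingers": 0.6},
    {"x": 0, "y": -80, "z": 0, "wx": 0, "wy": 0, "wz": 0, "fingers": 0.6}
  ]
}}

```text
time_s: 11.45
eef_pos: [0.4983, 0.3209, 0.3367]
ee_rot: [[-0.276, 0.002, -0.961], [0.961, 0.001, -0.276], [0.0, -1.0, -0.002]]
force: [0.4, 0.8, 0.1]
opening: 0.0568
```

```bash
python3 - <<'E'
from h import *
s,p,d=grab('wrist','w6')
cv2.imwrite('pics/w6b.png',cv2.resize(p,(800,600),interpolation=cv2.INTER_CUBIC));print(s['eef_pos'],s['force'],s['opening'])
s,p,d=grab('scene','s6');cv2.imwrite('pics/s6b.png',cv2.resize(p[120:250,150:310],None,fx=4.5,fy=4.5,interpolation=cv2.INTER_CUBIC))
s,p,d=grab('top','t6');cv2.imwrite('pics/t6b.png',cv2.resize(p[155:235,135:295],None,fx=5,fy=5,interpolation=cv2.INTER_CUBIC))
E
```

```text
[0.49832241 0.32087215 0.33672524] [0.41070878 0.80348163 0.08882877] 0.056818394538500024
```

View pics/w6b.png

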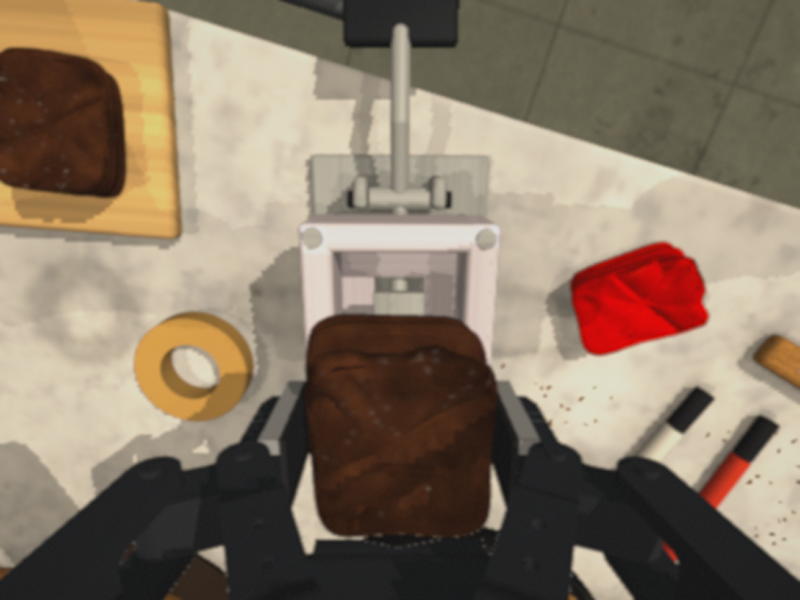

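View pics/s6b.png

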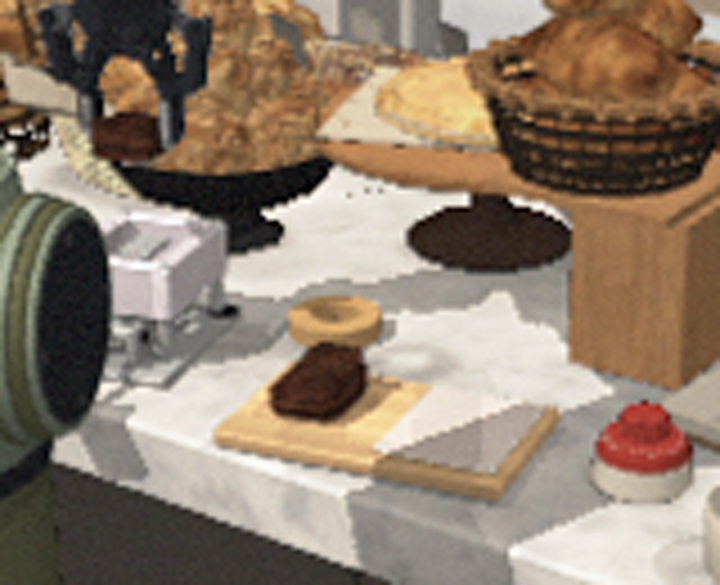

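View pics/t6b.png

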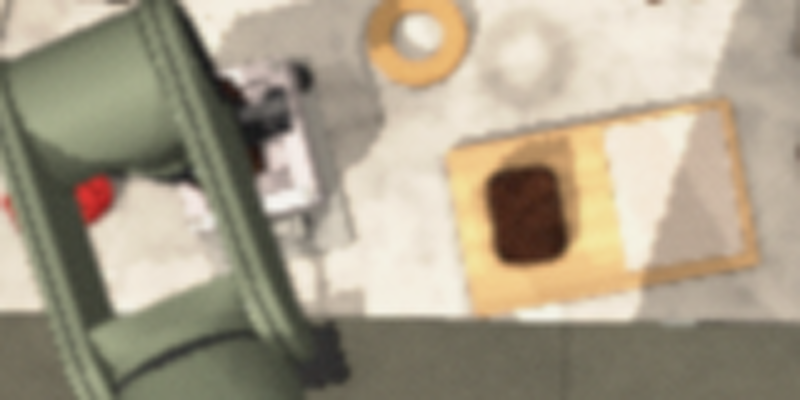

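```bash
python3 - <<'E'
from h import *
P=cloud('top','top0')
for y0 in np.arange(-.12,.3,.04):
    m=(abs(P[...,1]-y0)<.02)&(P[...,2]>.1)&(P[...,0]>.5)&(P[...,0]<1)
    print(round(y0,2),np.round(P[m][:,0].min(),3) if m.any() else None, np.round(P[m][:,2].max(),3) if m.any() else None)
P=cloud('wrist','w6'); D=np.load('pics/w6.npz'); Q=(P-D['pos'])@D['rot']
m=(abs(Q[...,0])<.028)&(abs(Q[...,2])<.06)&(Q[...,1]>.13)&(Q[...,1]<.19)
print('tool z range',np.percentile(Q[m][:,2],[.5,99.5]),'y',np.percentile(Q[m][:,1],[1,99]))
m&=abs(Q[...,0])<.025
c=cv2.minAreaRect((Q[m][:,[0,2]]*1000).astype(np.float32));print(c)
target([.50,.02,.37],102.5)
E
```

```text
-0.12 None None
-0.08 0.62 0.25
-0.04 0.599 0.278
0.0 0.591 0.336
0.04 0.589 0.335
0.08 0.606 0.321
0.12 0.641 0.241
0.16 0.675 0.199
0.2 0.673 0.202
0.24 0.673 0.172
0.28 0.683 0.163
tool z range [-0.04253386  0.03191097] y [0.14007092 0.17007096]
((-0.000308990478515625, -6.226406097412109), (49.98409652709961, 77.5204086303711), 0.007055491674691439)
t 11.6 shift [-289.6  -35.    80.8] rv [-0.0016  0.061  -0.0003]
```

Request:
{"fn": "send_rows", "kwargs": {
  "moves": [
    {"x": -20, "y": -10, "z": 6, "wx": 0, "wy": 0.01, "wz": 0, "fingers": 0.6},
    {"x": -60, "y": -25, "z": 17, "wx": 0, "wy": 0.02, "wz": 0, "fingers": 0.6},
    {"x": -110, "y": -35, "z": 31, "wx": 0, "wy": 0.03, "wz": 0, "fingers": 0.6},
    {"x": -160, "y": -35, "z": 45, "wx": 0, "wy": 0.04, "wz": 0, "fingers": 0.6},
    {"x": -210, "y": -35, "z": 58, "wx": 0, "wy": 0.05, "wz": 0, "fingers": 0.6},
    {"x": -250, "y": -35, "z": 70, "wx": 0, "wy": 0.06, "wz": 0, "fingers": 0.6},
    {"x": -280, "y": -35, "z": 78, "wx": 0, "wy": 0.06, "wz": 0, "fingers": 0.6},
    {"x": -290, "y": -35, "z": 80, "wx": 0, "wy": 0.06, "wz": 0, "fingers": 0.6}
  ]
}}

```text
time_s: 12.6
eef_pos: [0.5007, 0.0176, 0.3708]
ee_rot: [[-0.214, -0.0, -0.977], [0.977, -0.0, -0.214], [-0.0, -1.0, 0.0]]
force: [0.0, 1.0, 0.1]
opening: 0.0567
```

```bash
python3 - <<'E'
from h import *
s,p,d=grab('wrist','w7')
cv2.imwrite('pics/w7b.png',cv2.resize(p,(800,600),interpolation=cv2.INTER_CUBIC));print(s['eef_pos'],s['force'],s['opening'])
E
```

```text
[0.50065576 0.01763961 0.37083352] [0.03318077 1.03845013 0.08810156] 0.05669812484656365
```

View pics/w7b.png

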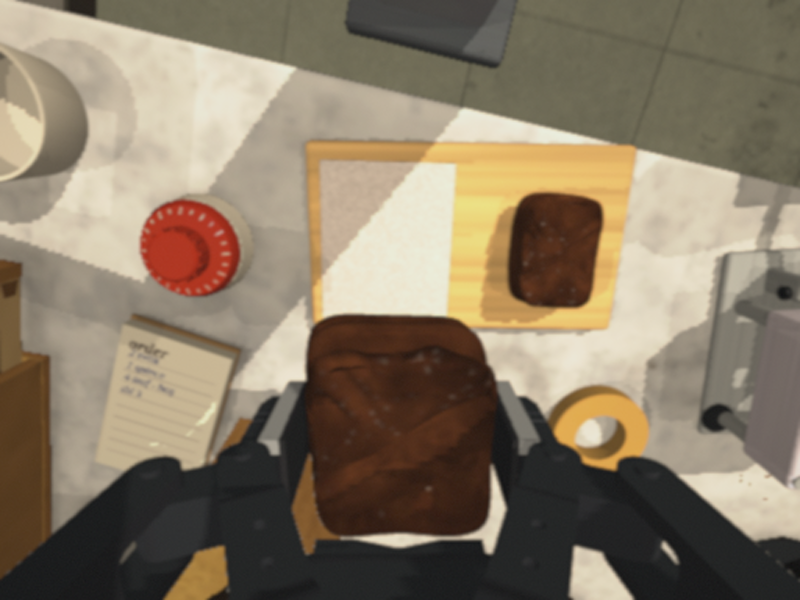

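```bash
python3 - <<'E'
from h import *
p=cv2.imread('pics/w7.png');c=p[85:215,185:420];cv2.imwrite('pics/w7c.png',cv2.resize(c,None,fx=3.4,fy=3.4,interpolation=cv2.INTER_CUBIC))
quads('wrist','w7',{'card':([(318,161),(457,164),(447,313),(323,313)],.018),'board':([(307,143),(635,147),(607,328),(316,325)],.016)})
E
```

```text
card [0.4775 0.0036] [[435.0, -51.0], [418.0, 39.0], [519.0, 57.0], [538.0, -30.0]]
   len 91.5 ang 101.2
   len 103.1 ang 10.4
   len 89.9 ang -77.6
   len 105.0 ang -168.6
board [0.4657 0.0579] [[426.0, -60.0], [382.0, 150.0], [506.0, 176.0], [549.0, -34.0]]
   len 215.1 ang 101.7
   len 125.9 ang 11.6
   len 214.2 ang -78.3
   len 126.1 ang -168.0
```

View pics/w7c.png

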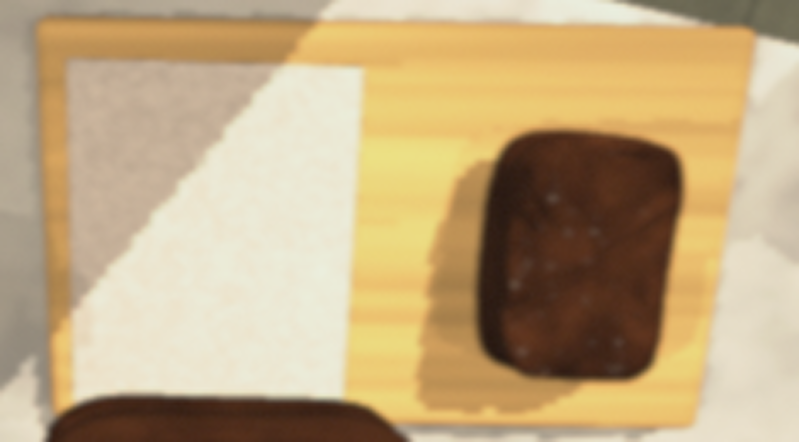

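```bash
python3 -c "
from h import *
target([.4736,.0032,.210],101.2)"
```

```text
t 12.65 shift [ -8.  160.9  29.8] rv [-0.0001  0.0206 -0.001 ]
```

Request:
{"fn": "send_rows", "kwargs": {
  "moves": [
    {"x": -3, "y": 10, "z": 10, "wx": 0, "wy": 0.01, "wz": 0, "fingers": 0.6},
    {"x": -6, "y": 30, "z": 22, "wx": 0, "wy": 0.02, "wz": 0, "fingers": 0.6},
    {"x": -8, "y": 60, "z": 30, "wx": 0, "wy": 0.02, "wz": 0, "fingers": 0.6},
    {"x": -8, "y": 90, "z": 30, "wx": 0, "wy": 0.02, "wz": 0, "fingers": 0.6},
    {"x": -8, "y": 120, "z": 30, "wx": 0, "wy": 0.02, "wz": 0, "fingers": 0.6},
    {"x": -8, "y": 142, "z": 30, "wx": 0, "wy": 0.02, "wz": 0, "fingers": 0.6},
    {"x": -8, "y": 155, "z": 30, "wx": 0, "wy": 0.02, "wz": 0, "fingers": 0.6},
    {"x": -8, "y": 160, "z": 30, "wx": 0, "wy": 0.02, "wz": 0, "fingers": 0.6}
  ]
}}

```text
time_s: 13.65
eef_pos: [0.473, 0.0062, 0.2098]
ee_rot: [[-0.199, -0.002, -0.98], [0.98, 0.0, -0.199], [0.001, -1.0, 0.002]]
force: [0.7, 0.1, -1.0]
opening: 0.0568
```

```bash
python3 - <<'E'
from h import *
s,p,d=grab('wrist','w8')
cv2.imwrite('pics/w8b.png',cv2.resize(p,(800,600),interpolation=cv2.INTER_CUBIC));print(s['eef_pos'],s['force'],s['opening'])
s,p,d=grab('scene','s8');cv2.imwrite('pics/s8b.png',cv2.resize(p[150:250,190:310],None,fx=6,fy=6,interpolation=cv2.INTER_CUBIC))
target([.4736,.0032,.193],101.2)
E
```

```text
[0.47298946 0.00623082 0.20984941] [ 0.70006345  0.09531889 -0.98058299] 0.05682533713016915
t 13.75 shift [-2.7 17.6  0.4] rv [-0.0003  0.0043  0.0001]
```

View pics/w8b.png

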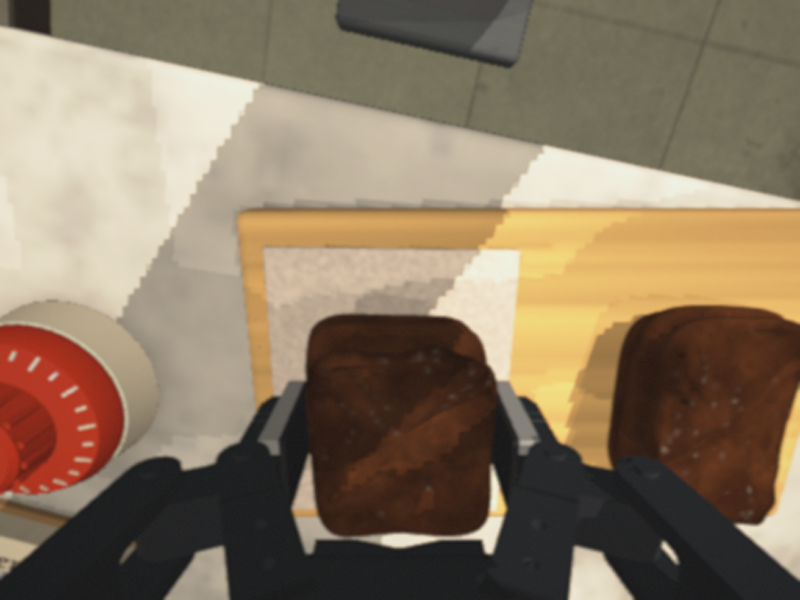

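View pics/s8b.png

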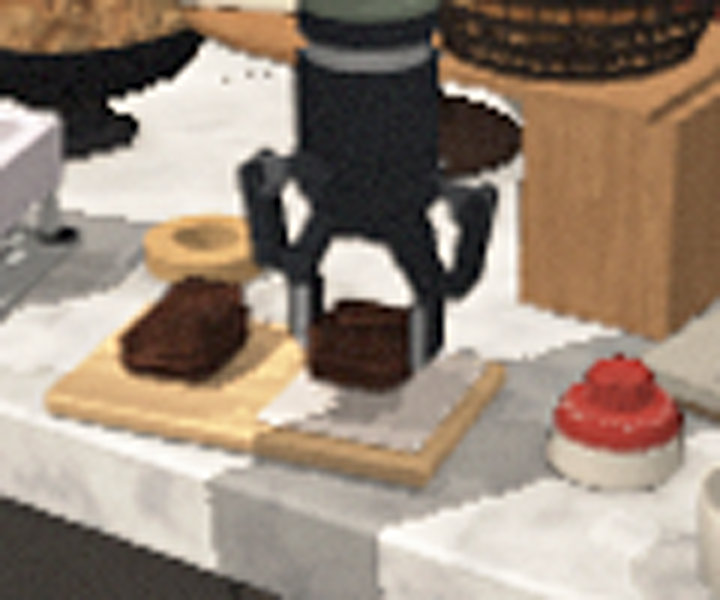

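```bash
python3 - <<'E'
from h import *
quads('wrist','w8',{'card':([(263,249),(520,250)],.018),'board':([(238,211)],.016)})
q=np.array([ray2w('wrist','w8',(a+.5)*.64-.5,(b+.5)*.64-.5,.018) for a,b in((263,249),(520,250))])
e=q[1]-q[0];print(np.degrees(np.arctan2(e[1],e[0]))-90,np.hypot(*e[:2]),q.mean(0)+.055*np.array([np.cos(np.radians(11.2)),np.sin(np.radians(11.2)),0]))
E
```

```text
card [ 0.4261 -0.0057] [[435.0, -50.0], [417.0, 38.0]]
board [ 0.4239 -0.06  ] [[424.0, -60.0]]
11.224716563951958 0.08952022138549151 [0.4800894  0.00500788 0.018     ]
```

Request:
{"fn": "send_rows", "kwargs": {
  "moves": [
    {"x": -1, "y": 2, "z": -0.5, "wx": 0, "wy": 0.002, "wz": 0, "fingers": 0.6},
    {"x": -2.5, "y": 4, "z": -1, "wx": 0, "wy": 0.004, "wz": 0, "fingers": 0.6},
    {"x": -2.5, "y": 7, "z": -1, "wx": 0, "wy": 0.004, "wz": 0, "fingers": 0.6},
    {"x": -2.5, "y": 10, "z": -1, "wx": 0, "wy": 0.004, "wz": 0, "fingers": 0.6},
    {"x": -2.5, "y": 12, "z": -1, "wx": 0, "wy": 0.004, "wz": 0, "fingers": 0.6},
    {"x": -2.5, "y": 14, "z": -1, "wx": 0, "wy": 0.004, "wz": 0, "fingers": 0.6},
    {"x": -2.5, "y": 15, "z": -1, "wx": 0, "wy": 0.004, "wz": 0, "fingers": 0.6},
    {"x": -2.5, "y": 15, "z": -1, "wx": 0, "wy": 0.004, "wz": 0, "fingers": 0.6}
  ]
}}

```text
time_s: 14.75
eef_pos: [0.475, 0.0034, 0.1956]
ee_rot: [[-0.194, -0.0, -0.981], [0.981, 0.0, -0.194], [0.0, -1.0, 0.0]]
force: [-0.5, 0.1, -0.3]
opening: 0.0565
```

```bash
python3 -c "
from h import *
target([.4746,.0039,.193],101.2)"
```

```text
t 14.75 shift [0.6 2.6 0.3] rv [-0.0002 -0.0002  0.0001]
```

Continue down slowly until contact.

Request:
{"fn": "send_rows", "kwargs": {
  "moves": [
    {"x": 0.5, "y": 0.5, "z": 0, "wx": 0, "wy": 0, "wz": 0, "fingers": 0.6},
    {"x": 0.5, "y": 1, "z": 0, "wx": 0, "wy": 0, "wz": 0, "fingers": 0.6},
    {"x": 0.5, "y": 1.5, "z": 0, "wx": 0, "wy": 0, "wz": 0, "fingers": 0.6},
    {"x": 0.5, "y": 2, "z": 0, "wx": 0, "wy": 0, "wz": 0, "fingers": 0.6},
    {"x": 0.5, "y": 2.2, "z": 0, "wx": 0, "wy": 0, "wz": 0, "fingers": 0.6},
    {"x": 0.5, "y": 2.4, "z": 0, "wx": 0, "wy": 0, "wz": 0, "fingers": 0.6},
    {"x": 0.5, "y": 2.4, "z": 0, "wx": 0, "wy": 0, "wz": 0, "fingers": 0.6},
    {"x": 0.5, "y": 2.4, "z": 0, "wx": 0, "wy": 0, "wz": 0, "fingers": 0.6}
  ]
}}

```text
time_s: 15.75
eef_pos: [0.475, 0.0038, 0.1933]
ee_rot: [[-0.194, 0.0, -0.981], [0.981, -0.0, -0.194], [-0.0, -1.0, 0.0]]
force: [-0.5, -0.9, -0.8]
opening: 0.0563
```

Request:
{"fn": "send_rows", "kwargs": {
  "moves": [
    {"x": 0, "y": 0.2, "z": 0, "wx": 0, "wy": 0, "wz": 0, "fingers": 0.6},
    {"x": 0, "y": 0.4, "z": 0, "wx": 0, "wy": 0, "wz": 0, "fingers": 0.6},
    {"x": 0, "y": 0.6, "z": 0, "wx": 0, "wy": 0, "wz": 0, "fingers": 0.6},
    {"x": 0, "y": 0.8, "z": 0, "wx": 0, "wy": 0, "wz": 0, "fingers": 0.6},
    {"x": 0, "y": 1.0, "z": 0, "wx": 0, "wy": 0, "wz": 0, "fingers": 0.6},
    {"x": 0, "y": 1.0, "z": 0, "wx": 0, "wy": 0, "wz": 0, "fingers": 0.6},
    {"x": 0, "y": 1.0, "z": 0, "wx": 0, "wy": 0, "wz": 0, "fingers": 0.6},
    {"x": 0, "y": 1.0, "z": 0, "wx": 0, "wy": 0, "wz": 0, "fingers": 0.6}
  ]
}}

```text
time_s: 16.75
eef_pos: [0.475, 0.0039, 0.193]
ee_rot: [[-0.194, -0.0, -0.981], [0.981, -0.0, -0.194], [-0.0, -1.0, 0.0]]
force: [-2.2, 0.3, 7.9]
opening: 0.0566
```

Request:
{"fn": "send_rows", "kwargs": {
  "moves": [
    {"x": 0, "y": -0.5, "z": 0, "wx": 0, "wy": 0, "wz": 0, "fingers": 0.6},
    {"x": 0, "y": -0.5, "z": 0, "wx": 0, "wy": 0, "wz": 0, "fingers": 0.3},
    {"x": 0, "y": -0.5, "z": 0, "wx": 0, "wy": 0, "wz": 0, "fingers": 0.25},
    {"x": 0, "y": -0.5, "z": 0, "wx": 0, "wy": 0, "wz": 0, "fingers": 0.15},
    {"x": 0, "y": -0.5, "z": 0, "wx": 0, "wy": 0, "wz": 0, "fingers": 0.1},
    {"x": 0, "y": -0.5, "z": 0, "wx": 0, "wy": 0, "wz": 0, "fingers": 0.08},
    {"x": 0, "y": -0.5, "z": 0, "wx": 0, "wy": 0, "wz": 0, "fingers": 0.08},
    {"x": 0, "y": -0.5, "z": 0, "wx": 0, "wy": 0, "wz": 0, "fingers": 0.08}
  ]
}}

```text
time_s: 17.75
eef_pos: [0.475, 0.0039, 0.1928]
ee_rot: [[-0.194, 0.0, -0.981], [0.981, -0.0, -0.194], [-0.0, -1.0, -0.0]]
force: [0.2, 0.2, -0.6]
opening: 0.0784
```

Request:
{"fn": "send_rows", "kwargs": {
  "moves": [
    {"x": 0, "y": -5, "z": 0, "wx": 0, "wy": 0, "wz": 0, "fingers": 0.08},
    {"x": 0, "y": -15, "z": 0, "wx": 0, "wy": 0, "wz": 0, "fingers": 0.08},
    {"x": 0, "y": -30, "z": 0, "wx": 0, "wy": 0, "wz": 0, "fingers": 0.08},
    {"x": 0, "y": -60, "z": 0, "wx": 0, "wy": 0, "wz": 0, "fingers": 0.08},
    {"x": 0, "y": -100, "z": 0, "wx": 0, "wy": 0, "wz": 0, "fingers": 0.08},
    {"x": 0, "y": -140, "z": 0, "wx": 0, "wy": 0, "wz": 0, "fingers": 0},
    {"x": 0, "y": -170, "z": 0, "wx": 0, "wy": 0, "wz": 0, "fingers": 0},
    {"x": 0, "y": -170, "z": 0, "wx": 0, "wy": 0, "wz": 0, "fingers": 0}
  ]
}}

```text
time_s: 18.75
eef_pos: [0.476, 0.0037, 0.367]
ee_rot: [[-0.194, 0.008, -0.981], [0.981, -0.002, -0.194], [-0.003, -1.0, -0.008]]
force: [1.0, 0.4, -0.5]
opening: 0.0855
```

```bash
python3 - <<'E'
from h import *
s,p,d=grab('wrist','w9')
cv2.imwrite('pics/w9b.png',cv2.resize(p,(800,600),interpolation=cv2.INTER_CUBIC));print(s['eef_pos'],s['force'],s['opening'])
s,p,d=grab('scene','s9');cv2.imwrite('pics/s9b.png',cv2.resize(p[150:250,190:310],None,fx=6,fy=6,interpolation=cv2.INTER_CUBIC))
P=cloud('wrist','w9')
b=(abs(P[...,0]-.48)<.06)&(abs(P[...,1]-.005)<.05)
for lo in(.025,.03,.04): rect(P,b&(P[...,2]>lo)&(P[...,2]<.07))
E
```

```text
[0.47601762 0.00371237 0.36698448] [ 1.0391674   0.40632366 -0.45074303] 0.08547844068814693
rect c [481.4   4.8] size [77.1 57.7] ang 13.2 n 3694 z [0.0352 0.042  0.051 ]
rect c [481.3   5.1] size [77.1 57.1] ang 13.2 n 3680 z [0.0353 0.042  0.051 ]
rect c [476.6   4.6] size [64.1 55.8] ang 13.8 n 2418 z [0.0405 0.0446 0.0515]
```

View pics/w9b.png

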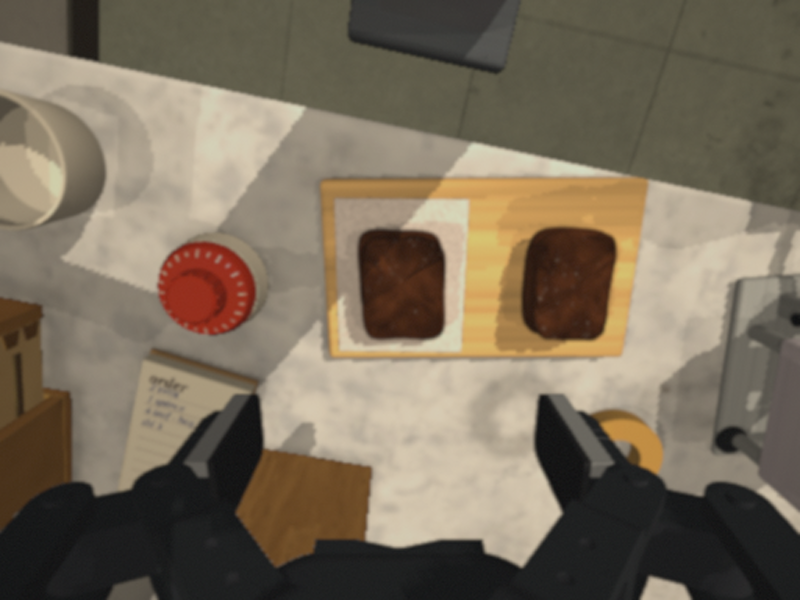

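View pics/s9b.png

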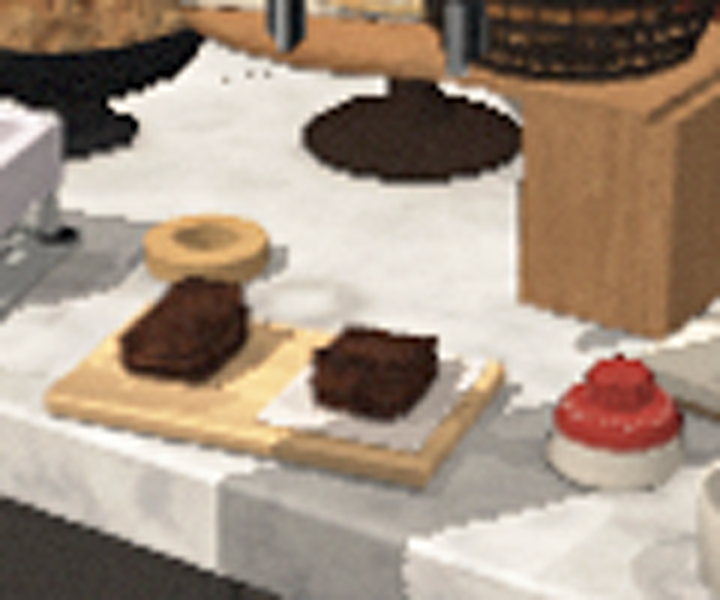

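```bash
python3 - <<'E'
from h import *
quads('wrist','w9',{'card':([(335,200),(468,200),(462,349),(340,352)],.018)})
manip.close_job()
E
```

```text
card [0.479  0.0049] [[435.0, -49.0], [417.0, 38.0], [522.0, 59.0], [542.0, -28.0]]
   len 88.4 ang 101.2
   len 106.9 ang 11.4
   len 89.8 ang -77.2
   len 109.3 ang -169.3
the job is handed in; nothing more can be done
```

The brownie is on the white card, upright and roughly centred, and the job was handed in at about 19 s of the 54 s allowed.

- **Lever:** I pressed it with the closed fingers until it hit its stop, where the force rose to about 20 N. The depth image showed the brownie raised 31 mm.
- **Grip and move:** I gripped the brownie across its 59 mm width at 30 N. The opening stayed at about 57 mm, so there was no sign of slip. It touched the card with about 8 N, and I then released it and raised the arm clear.
- **Final position:** the last wrist camera check puts the brownie's centre at (481, 5) mm and the card's at (479–480, 5) mm. The brownie's long side is at about 13° and the card's at about 11°, so they differ by roughly 2°.
- **Other things:** the second brownie and the tape roll look untouched in the last pictures, and the part of the ramekin in view does too. I did not check the scraper again after the first pictures, but the arm never went near it.

The top and wrist cameras disagreed by 3–4 mm on the stand's position, so I did the grasp and the placing mainly from the wrist camera. The brownie's top is uneven and looked tilted, but its slope was the same before and after lifting, so that is its shape.

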